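Take the small grinding wheel off its hook and stand it in the cradle

TASK

Two grinding wheels hang on the hook rack. Lift the smaller one up and off its hook and set it down on edge in the slot of the wooden wheel cradle, as far down as it goes; lower it all the way by hand, do not drop it. Leave the larger wheel hanging where it is.

Things in the scene. Friction and masses are not known exactly. Their poses are not given: they have to be found in the camera images.
- small_wheel_centre (a point): Centre of the smaller grinding wheel: grey disc 115 mm in diameter, 10 mm thick, pale metal hub (52 mm across, 11 thick), 32 mm bore, 0.2 kg. Hangs upright by its bore on either hook; its x axis is the wheel's axis, along the hook. Centre about 126 mm above the table, top of rim 183 mm. The rim above the hook is free on both faces: pinch it from above across the 10 mm.
- large_wheel_centre (a point): Centre of the larger grinding wheel of the same make: 150 mm in diameter, 10 mm thick, same hub and bore, hanging the same way on the other hook. It stays there.
- hook_rack: Fixed rack, origin on table, z up. Hooks at its y = -100 and +100 mm point along its -x: 8 mm bars, axis 138 mm high, tip turned up (ends x = -28, top 149 mm high, 7 above the bar). Wheels hang at x = 0, in front of a collar (x = 18, 17 across) and posts (x = 55 to 75, 148 high). To free a wheel raise it 15 mm (9 to 21: the tip passes through the bore), then draw it 45 mm or more along -x.
- wheel_cradle: Fixed wooden cradle 80 x 120 mm, 74 high; origin on table under its centre, z up. A slot 20 mm wide along its y axis between two walls 60 mm long, mouth flared to about 45 mm above 60 mm. The wheel stands on edge in it, axis along the cradle's x (either way), on end blocks 80 mm apart, 30 high. Fully down the small wheel's centre is over the origin, 71 mm high, rim top 129; it may lean 13 degrees.
Not all that is in view belongs to the job. What is shaped like the part that bears small_wheel_centre but purple is not meant.

How it is judged:
By the outcome, as a careful person would: the job done as asked, in the order asked, and still so for the second after the job is handed in, with the robot touching nothing.
It also fails if it takes over 40 s, if anything falls off the work surface, if the arm or the gripper's body presses on something with over 40 N, if the wrist force passes 120 N, or if a joint passes its speed limit or range.

ROBOT

A 6-joint arm with a two-finger parallel gripper is mounted at the origin on a cart in front of the work surface, level with it; the furniture and walls round the work are solid. World frame = base frame: x ahead of the robot, y to its left, z up, the work surface at z = 0. Lengths are in m, angles in rad, forces in N, time in s.
With the tool pointing down it reaches from about 0.375 to 0.925 m from the base axis. Payload 5.7 kg.
Tool frame: the origin (TCP) lies midway between the tips of the shut fingers; the grasp point (between the pads) lies 19 mm behind it; z points along the fingers, y is the line along which they close (so a half turn about z gives the same grasp; the last joint's range is limited). The gripper opens to 88 mm and grips with 3 to 60 N. Pads are 20 mm wide; open, the fingers measure 115 mm over their backs; the gripper's body (75 mm by 178 mm) begins 61 mm behind the grasp point.
Start: joints at [-1.32, 0.359, 1.51, -0, 1.272, -0.115], TCP at [0.215, -0.56, 0.223] pointing down, gripper open.
Joint ranges: [-2.97, 2.97], [-1.01, 2.36], [0.21, 2.38], [-0.96, 4.11], [0.2, 2.71], [-2.98, 2.98]. Speed limits (rad/s): [2.39, 2.39, 3.14, 3.14, 3.14, 3.14].

INTERFACE

Orientations are given as a unit quaternion [x, y, z, w].
In Python, from bench import move_ptp, servo_line, goto_joints, move_gripper, sleep, inverse_kinematics, capture, PlanningError, close_job, spot_in, silhouettes, current_clock, current_joint_pos, current_qvel, current_joint_torque, current_position, current_orientation, current_force, current_torque, current_finger_gap, current_grip_force gives the robot as it stands. Calls block until the motion is done:
- move_ptp(position, orientation): joint-space move of the TCP to a pose.
- servo_line(position, orientation=None, rate=0.15, contact_N=None): straight line of the TCP; orientation=None keeps the orientation; rate is the mean speed in m/s. With contact_N (N) it stops when the force on the tool has changed by that much, and returns True; else False.
- goto_joints(angles): joint-space move.
- move_gripper(opening): finger opening in m; the grip force is fixed at half the most; returns when the fingers have stopped.
- sleep(seconds).
- inverse_kinematics(position, orientation): joint angles nearest the present ones, or None.
- capture(name): name is "side" or "top"; returns a dict with "image" (480x640x3 uint8, blue, green, red), "range_z" (480x640 float32, m along the optical axis (not along the pixel's ray), 0 where there is no reading), "intrinsics" (3x3 intrinsics, pixels), "R" (3x3) and "t" (3): a world point X has camera coordinates R X + t. Camera axes: x right, y down, z forward; pixel columns grow to the right and rows downward; lengths in m; the calibration is good to about 2 mm. A picture is of the moment at which its call begins.
A pose or a line that the arm cannot do raises PlanningError and nothing moves.
- close_job(): hands the job in; it is judged then, once.
Trained networks look in the newest picture that a camera, given by its name, has taken for a name from the list of things; names that differ only in an ending like _2 or _b are one class to them, and where a whole thing is asked for, a point or a joint stands for the part that bears it (a point fixed in the world has none). Each returns a list of dicts, best first, with "conf" (0 to 1); they miss things now and then, are a little off and sometimes report something else, mostly with a low value. They report only what shows in the picture. A call takes as long as a camera call. They do not tell look-alikes from the thing itself.
- spot_in(camera, query): "xy" ([column, row] in pixels, amid what is visible of it).
- silhouettes(camera, query): "region" (480x640 bool, what is visible of it) and "xy" ([column, row] in pixels, amid what is visible of it).
Readings, each from a call of its own:
- current_clock(): time.
- current_joint_pos(): joint angles.
- current_qvel(): joint speeds.
- current_joint_torque(): joint torques, N m.
- current_position(): TCP position.
- current_orientation(): TCP orientation.
- current_force(): force on the tool from outside, world axes, zero at the start.
- current_torque(): the same for the moment, N m.
- current_finger_gap(): finger opening in m.
- current_grip_force(): force on a finger pad.
Only numpy, scipy, OpenCV 4.12 (cv2) and the standard library are available. Lean on these libraries where they do the work, as an engineer would, in place of code of your own. Each camera call takes 0.05 s, during which the arm holds its last target. There are 200 camera calls.

## Working session

There is one attempt and no reset: what is moved stays moved. The work goes in short steps, each a Python script; the robot and the scene stay as the last script left them, time stands still between calls to the robot, and variables do not carry over. Pictures are saved under pics/ and viewed, at most 10 in all, crops included, and the job is handed in when it is done.

```bash
mkdir -p pics && cat > h.py <<'E'
import numpy as np, cv2
from bench import *
def pts(c,mask):
    v,u=np.nonzero(mask&(c["range_z"]>0)); z=c["range_z"][v,u]
    P=np.linalg.inv(c["intrinsics"])@np.vstack([u,v,np.ones_like(u)])*z
    return (c["R"].T@(P-np.asarray(c["t"])[:,None])).T
E
python3 - <<'E'
from h import *
ims=[]
for n in("top","side"):
    c=capture(n); im=c["image"].copy()
    print(n,(-c["R"].T@c["t"]).round(3))
    for q in("small_wheel_centre","large_wheel_centre","hook_rack","wheel_cradle"):
        for s in silhouettes(n,q):
            P=pts(c,s["region"]); m=s["region"]
            print(q,round(s["conf"],2),np.round(s["xy"]),m.sum(),np.median(P,0).round(3),np.percentile(P,2,0).round(3),np.percentile(P,98,0).round(3),c["image"][m].mean(0).round())
    np.savez(""+n+".npz",**c)
    cv2.imwrite(f"pics/{n}0.png",im)
E
```

```text
top [ 0.503 -0.031  1.207]
small_wheel_centre 0.76 [218. 186.] 534 [0.772 0.182 0.082] [0.722 0.179 0.005] [0.827 0.19  0.115] [179.  88. 149.]
small_wheel_centre 0.66 [368. 169.] 300 [ 0.825 -0.156  0.098] [ 0.787 -0.19   0.   ] [ 0.894 -0.13   0.116] [185.  84. 154.]
small_wheel_centre 0.64 [311. 201.] 217 [ 0.74  -0.031  0.106] [ 0.694 -0.039  0.039] [ 0.793 -0.024  0.117] [209.  88. 174.]
small_wheel_centre 0.56 [337. 274.] 290 [ 0.564 -0.085  0.173] [ 0.552 -0.14   0.109] [ 0.577 -0.038  0.185] [159. 170. 178.]
large_wheel_centre 0.65 [242. 292.] 505 [0.53  0.102 0.182] [0.516 0.037 0.01 ] [0.545 0.171 0.202] [151. 160. 168.]
hook_rack 0.58 [291. 268.] 4737 [0.587 0.011 0.009] [ 0.519 -0.128  0.002] [0.641 0.156 0.148] [126. 122. 116.]
wheel_cradle 0.93 [403. 286.] 1594 [ 0.55  -0.253  0.016] [ 0.51  -0.314  0.008] [ 0.591 -0.201  0.075] [150. 216. 240.]
side [0.281 0.715 0.726]
small_wheel_centre 0.83 [282. 218.] 719 [ 0.83  -0.15   0.067] [ 0.785 -0.223  0.   ] [ 0.879 -0.125  0.113] [169.  92. 147.]
small_wheel_centre 0.79 [216. 311.] 1733 [0.772 0.193 0.063] [0.72  0.138 0.   ] [0.828 0.196 0.113] [166.  84. 141.]
small_wheel_centre 0.72 [286. 256.] 1380 [ 0.742 -0.023  0.063] [ 0.692 -0.031  0.005] [ 0.796 -0.018  0.113] [164.  83. 138.]
small_wheel_centre 0.6 [373. 239.] 527 [ 0.558 -0.068  0.143] [ 0.55  -0.337  0.003] [ 0.637 -0.031  0.184] [143. 153. 165.]
large_wheel_centre 0.85 [348. 301.] 1287 [0.522 0.131 0.147] [0.513 0.01  0.01 ] [0.557 0.183 0.201] [132. 139. 150.]
hook_rack 0.82 [332. 316.] 4806 [0.583 0.085 0.01 ] [ 0.514 -0.119  0.004] [0.633 0.166 0.148] [134. 130. 128.]
wheel_cradle 0.91 [397. 248.] 1294 [ 0.545 -0.236  0.026] [ 0.507 -0.3    0.004] [ 0.59  -0.193  0.074] [142. 198. 228.]
```

View pics/top0.png

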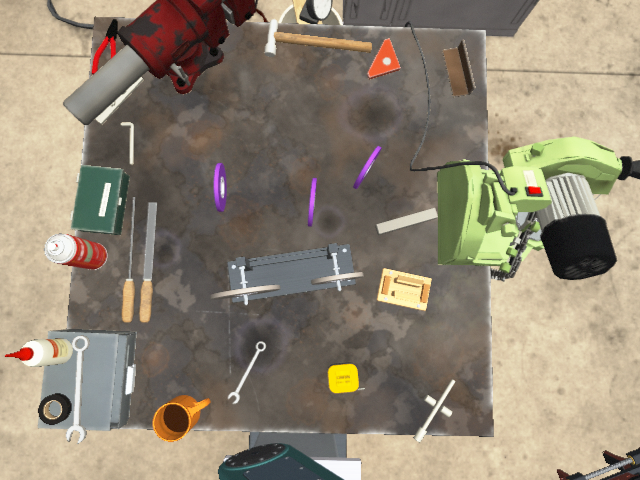

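View pics/side0.png

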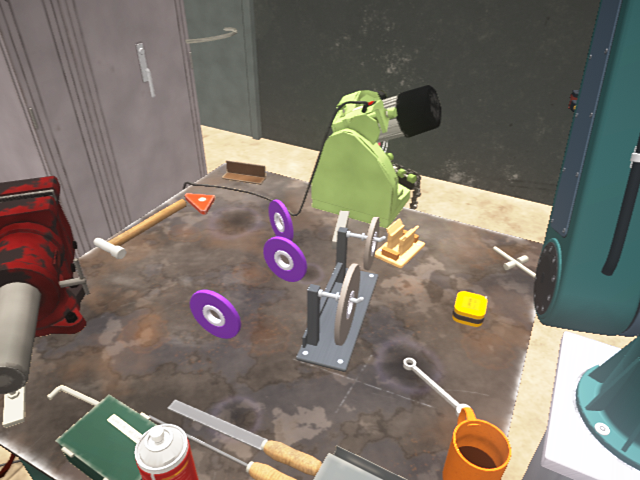

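```bash
python3 - <<'E'
from h import *
for n in("top","side"):
    c=dict(np.load(n+".npz")); 
    P=pts(c,np.ones((480,640),bool))
    def box(lo,hi): return P[np.all((P>lo)&(P<hi),1)]
    def rect(A): return tuple(np.round(x,4) for x in cv2.minAreaRect((A[:,:2]).astype(np.float32)))
    W=box([.5,-.16,.165],[.62,-.02,.19]); d=W[:,:2]-W[:,:2].mean(0); v=np.linalg.svd(d)[2][0] if len(d)<5000 else 0
    print(n,"small rim",len(W),W.mean(0).round(4),v.round(3),rect(W),W[:,2].max())
    W=box([.45,.03,.165],[.62,.2,.21]); d=W[:,:2]-W[:,:2].mean(0)
    print("large rim",len(W),W.mean(0).round(4),np.linalg.svd(d)[2][0].round(3),rect(W))
    C=box([.46,-.34,.066],[.63,-.17,.08]); print("cradle top",len(C),C.mean(0).round(4),rect(C), C[:,2].max())
    C=box([.46,-.34,.022],[.63,-.17,.08]); print("cradle all",len(C),rect(C))
    im=np.zeros((10,10))
    R=box([.56,-.2,.14],[.68,.2,.152]); print("posts",len(R),[ (R[s].mean(0).round(4),rect(R[s])) for s in (R[:,1]<0,R[:,1]>0) if s.any()])
E
```

```text
top small rim 204 [ 0.565  -0.0893  0.1775] [ 0.169 -0.986] (array([ 0.5652, -0.0894]), array([0.0102, 0.0873]), np.float64(10.107)) 0.18662881140513776
large rim 330 [0.5306 0.104  0.1895] [ 0.174 -0.985] (array([0.5307, 0.1065]), array([0.0102, 0.1263]), np.float64(9.9262))
cradle top 236 [ 0.5509 -0.2584  0.0716] (array([ 0.5503, -0.2587]), array([0.0598, 0.0565]), np.float64(79.8338)) 0.07867650564798294
cradle all 718 (array([ 0.5503, -0.2586]), array([0.1086, 0.0565]), np.float64(79.8338))
posts 310 [(array([ 0.6099, -0.0851,  0.1457]), (array([ 0.5996, -0.092 ]), array([0.1071, 0.079 ]), np.float64(89.372))), (array([0.5877, 0.1165, 0.1459]), (array([0.5824, 0.1167]), array([0.0432, 0.0198]), np.float64(4.1858)))]
side small rim 146 [ 0.5604 -0.0732  0.1759] [-0.133  0.991] (array([ 0.5627, -0.0811]), array([0.01  , 0.0799]), np.float64(9.6672)) 0.18482610280147063
large rim 450 [0.5243 0.1277 0.1858] [ 0.143 -0.99 ] (array([0.5281, 0.116 ]), array([0.0106, 0.1195]), np.float64(9.8884))
cradle top 147 [ 0.5658 -0.2665  0.0717] (array([ 0.58  , -0.2745]), array([0.0736, 0.1506]), np.float64(57.4656)) 0.07959933762031095
cradle all 824 (array([ 0.558 , -0.2765]), array([0.0912, 0.1696]), np.float64(21.1804))
posts 307 [(array([ 0.6092, -0.0787,  0.1453]), (array([ 0.5987, -0.087 ]), array([0.0991, 0.0767]), np.float64(89.6126))), (array([0.5863, 0.1228, 0.1456]), (array([0.5821, 0.1229]), array([0.0234, 0.0425]), np.float64(86.2676)))]
```

Top view: the small grey wheel is at (337,275), the large one at (242,292) and the cradle at (404,289), with its slot running roughly left-right. The purple wheels at (218,186), (311,201) and (368,169) are decoys. The side view agrees: small wheel at (373,240), cradle at (397,248). The rim spacing comes out at 0.2 m and the heights match the spec.

```bash
cat >> h.py <<'E'
from scipy.spatial.transform import Rotation as Ro
def down(a,flip=0):   # tool z down, tool y along world yaw a
    a=np.radians(a)+np.pi*flip; y=np.array([np.cos(a),np.sin(a),0]); z=np.array([0,0,-1.])
    return Ro.from_matrix(np.c_[np.cross(y,z),y,z]).as_quat()
RA,CA=9.9,-10.2
rx=np.array([np.cos(np.radians(RA)),np.sin(np.radians(RA)),0])
W=np.array([.5648,-.0898,0]); CR=np.array([.5503,-.2587,0])
up=lambda p,z:np.array([p[0],p[1],z])
E
python3 - <<'E'
from h import *
for n in("top","side"):
    c=dict(np.load(n+".npz")); P=pts(c,np.ones((480,640),bool))
    G=P[(P[:,0]>.3)&(P[:,0]<.75)&(P[:,1]<-.32)&(P[:,1]>-.6)&(P[:,2]>.08)]
    if len(G): print(n,len(G),G.min(0),G.max(0))
    for y in np.arange(-.6,-.32,.04):
        g=G[(G[:,1]>y)&(G[:,1]<y+.04)]
        if len(g): print(y.round(2),g[:,0].min().round(3),g[:,2].max().round(3))
for f in(0,1):
    for p,a in((up(W,.156),RA),(up(W,.40),RA),(up(CR,.10),CA),(up(CR,.3),CA)):
        q=inverse_kinematics(p,down(a,f)); print(f,None if q is None else np.round(q,2))
move_gripper(.04)
print(current_clock(),current_finger_gap())
E
```

```text
top 11204 [ 0.56981989 -0.5999351   0.08002865] [ 0.74999677 -0.33946194  0.32588165]
-0.6 0.57 0.325
-0.56 0.57 0.326
-0.52 0.576 0.317
-0.48 0.59 0.296
-0.44 0.643 0.311
-0.4 0.612 0.315
-0.36 0.613 0.247
side 6784 [ 0.56903709 -0.59989106  0.08003031] [ 0.74996706 -0.33025879  0.32249425]
-0.6 0.571 0.32
-0.56 0.569 0.322
-0.52 0.571 0.317
-0.48 0.579 0.293
-0.44 0.642 0.304
-0.4 0.611 0.313
-0.36 0.611 0.28
0 [-0.28  0.39  1.65 -0.    1.1  -0.45]
0 [-0.28  0.21  1.29 -0.    1.64 -0.45]
0 [-0.55  0.5   1.62 -0.    1.02 -0.37]
0 [-0.55  0.31  1.39 -0.    1.44 -0.37]
1 [-0.28  0.39  1.65 -0.    1.1   2.69]
1 [-0.28  0.21  1.29 -0.    1.64  2.69]
1 [-0.55  0.5   1.62 -0.    1.02  2.77]
1 [-0.55  0.31  1.39 -0.    1.44  2.77]
1.375 0.03988768557857701
```

```bash
python3 - <<'E'
from h import *
p=current_position(); servo_line(up(p,.40),rate=.25)
move_ptp(up(W,.40),down(RA)); move_ptp(up(W,.215),down(RA))
hit=servo_line(up(W,.156),rate=.08,contact_N=6)
print(hit,current_position(),current_force(),current_clock())
c=capture("side"); cv2.imwrite("pics/s1.png",cv2.resize(c["image"][140:340,260:500],None,fx=3,fy=3))
E
```

```text
False [ 0.56522898 -0.08989664  0.15638837] [-0.28935357  0.12232692 -0.01533062] 6.0
```

View pics/s1.png

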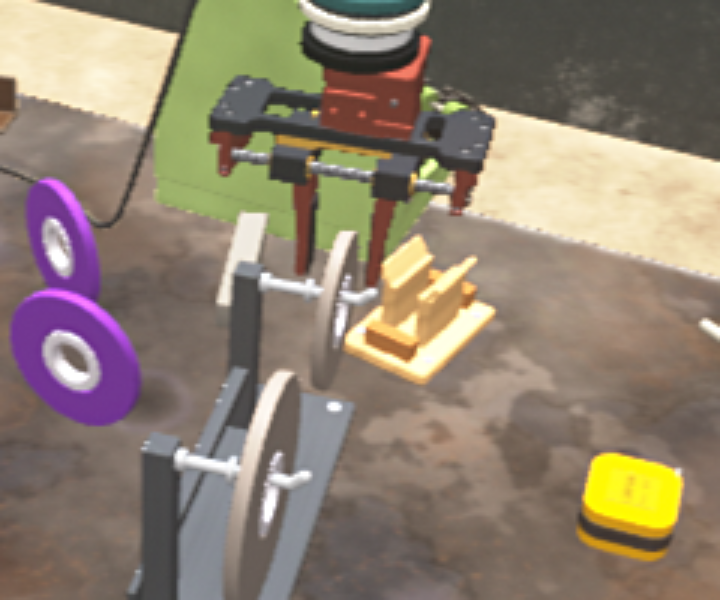

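The fingers straddle the small wheel's rim at about (340,240) in the crop. The slot in the cradle (430,300) runs along its length, as assumed. Now I'll grip, lift and draw the wheel off.

```bash
python3 - <<'E'
from h import *
move_gripper(0.0); print(current_finger_gap(),current_grip_force(),current_force().round(2) if hasattr(current_force(),'round') else current_force())
p=np.array(current_position())
servo_line(p+[0,0,.015],rate=.05); print(current_force(),current_finger_gap())
hit=servo_line(p+[0,0,.015]-.06*rx,rate=.06,contact_N=5)
print(hit,current_position(),current_force(),current_finger_gap(),current_clock())
c=capture("side"); cv2.imwrite("pics/s2.png",cv2.resize(c["image"][140:340,260:500],None,fx=3,fy=3))
E
```

```text
0.009897892987456452 29.99460971681401 [-1.3  -0.27  1.31]
[-0.88401307  0.30907946 -2.29709867] 0.00980169440820194
False [ 0.50631076 -0.10020265  0.17126958] [-0.1210976  -0.20638308 -0.85105633] 0.009535574979884172 8.225
```

View pics/s2.png

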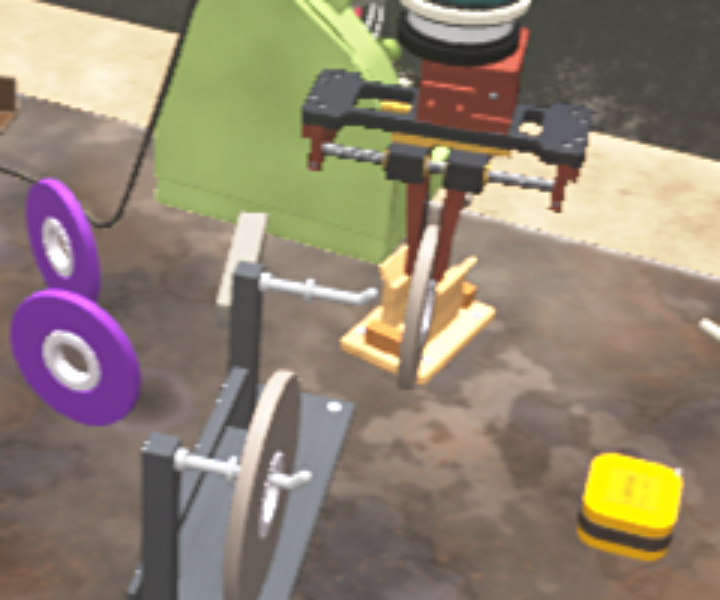

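The wheel is free of the hook and hanging in the grip at (420,300) in the crop. I'll move it above the cradle and measure where it hangs relative to the slot.

```bash
python3 - <<'E'
from h import *
p=np.array(current_position())
servo_line(up(p,.25),rate=.15)
move_ptp(up(CR,.25),down(CA)); servo_line(up(CR,.185),rate=.1)
p=np.array(current_position()); print(p,current_clock(),current_finger_gap())
a=np.radians(CA); X=np.array([np.cos(a),np.sin(a)]); Y=np.array([-X[1],X[0]])
for n in("side","top"):
    c=capture(n); cv2.imwrite(f"pics/{n}3.png",cv2.resize(c["image"][150:350,320:520],None,fx=3,fy=3))
    P=pts(c,np.ones((480,640),bool)); d=P[:,:2]-p[:2]; L=np.c_[d@X,d@Y,P[:,2]]
    k=(abs(L[:,0])<.025)&(abs(L[:,1])<.07)&(L[:,2]>.085)&(L[:,2]<.23)
    w=L[k]; 
    for z in np.arange(.085,.22,.015):
        s=w[(w[:,2]>z)&(w[:,2]<z+.015)]
        if len(s): print(n,z.round(3),len(s),(np.percentile(s,[3,50,97],axis=0)[:,:2]*1e3).round(1).T.tolist())
    C=L[(L[:,2]>.066)&(L[:,2]<.079)&(abs(L[:,0])<.05)&(abs(L[:,1])<.065)]
    h=np.histogram(C[:,0],bins=np.arange(-.05,.051,.005))[0]; print(h, np.percentile(C[:,1],[2,98]))
    E=L[(L[:,2]>.022)&(L[:,2]<.036)&(abs(L[:,0])<.05)&(abs(L[:,1])<.075)]; print("blocks",np.histogram(E[:,1],bins=np.arange(-.07,.071,.01))[0])
E
```

```text
[ 0.5507379  -0.25864797  0.18556474] 10.45 0.009680186467022161
side 0.1 58 [[-6.3, -4.8, -3.1], [-29.1, 5.9, 34.9]]
side 0.115 97 [[-6.6, -4.7, 0.9], [-39.0, 9.2, 50.6]]
side 0.13 140 [[-6.6, -4.9, 3.1], [-45.0, 6.1, 58.2]]
side 0.145 129 [[-6.6, -4.6, 3.8], [-48.3, 22.1, 60.7]]
side 0.16 127 [[-6.5, -4.8, 2.8], [-46.5, 24.3, 61.0]]
side 0.175 115 [[-11.6, -4.8, 2.0], [-42.8, 29.2, 57.3]]
side 0.19 130 [[-14.2, -5.4, 5.5], [-33.0, 22.5, 47.9]]
side 0.205 124 [[-15.2, -2.4, 11.9], [-5.3, 12.3, 29.8]]
side 0.22 66 [[-16.3, 4.0, 13.8], [-6.8, 10.6, 14.7]]
[ 0  0  0  7 30  4  0  0  0  0  0  0  0 34 33  4  0  0  0  0] [-0.0232422   0.03383133]
blocks [ 0  5 19 13 10 12 15 18 15 16 39 29 78  2]
top 0.1 6 [[-3.5, -3.1, -2.9], [4.3, 11.9, 25.5]]
top 0.115 10 [[-3.4, -3.3, -3.0], [6.1, 25.1, 42.4]]
top 0.13 9 [[-3.6, -3.3, -2.6], [8.0, 23.8, 43.6]]
top 0.145 14 [[-3.9, -3.2, 3.0], [16.2, 36.3, 57.0]]
top 0.16 29 [[-3.9, -3.2, 5.8], [17.9, 52.9, 56.5]]
top 0.175 39 [[-3.5, 0.2, 11.5], [9.4, 46.9, 52.7]]
top 0.19 47 [[-3.4, 0.6, 5.9], [22.0, 36.2, 44.4]]
top 0.205 36 [[-2.8, 2.5, 5.8], [13.4, 23.4, 31.5]]
[ 0  0  0  0 30 40 11  0  0  0  0  0  0  7 44 23  0  0  0  0] [-0.01170238  0.02863932]
blocks [ 0  0  0  0  0  0  0  0  0  4  2 77 38  0]
```

View pics/top3.png

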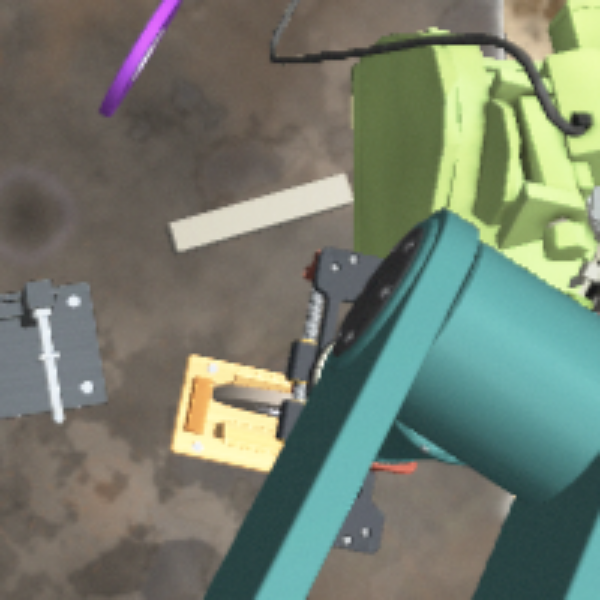

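View pics/side3.png

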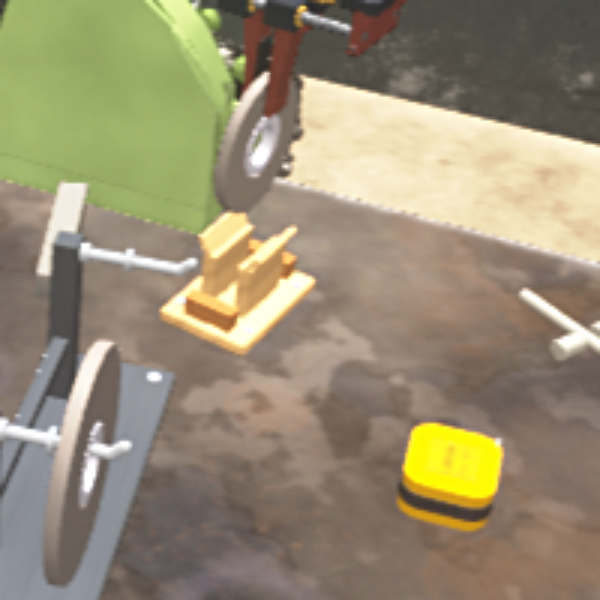

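The wheel hangs over the slot. In both cameras it lines up with the cradle to within about 1–2 mm, against a ±4.5 mm fit. I expect the TCP to seat at about z = 0.101, so I'll lower until contact.

```bash
python3 - <<'E'
from h import *
p=np.array(current_position())
h1=servo_line(up(CR,.118),rate=.06,contact_N=6); print(h1,current_position(),current_force())
if not h1:
    h2=servo_line(up(CR,.096),rate=.02,contact_N=4); print(h2,current_position(),current_force(),current_clock())
E
```

```text
False [ 0.55063452 -0.25892324  0.11845569] [ 0.49261601 -0.27784547 -1.59848761]
True [ 0.55024432 -0.25874026  0.10192804] [ 0.01886515 -0.15505582  4.17019988] 12.6
```

Contact came at z = 0.102, against 0.101 expected. I'll press down lightly, release gently and check.

```bash
python3 - <<'E'
from h import *
h=servo_line(up(CR,.098),rate=.01,contact_N=8); print(h,current_position(),current_force())
move_gripper(.024); sleep(.3)
servo_line(up(CR,.20),rate=.12,contact_N=8); print(current_position(),current_force())
servo_line(up(CR,.32),rate=.2)
move_ptp(np.array([.42,-.40,.36]),down(CA)); sleep(.3); print(current_clock())
a=np.radians(CA); X=np.array([np.cos(a),np.sin(a)]); Y=np.array([-X[1],X[0]])
ims=[]
for n in("side","top"):
    c=capture(n); ims.append(cv2.resize(c["image"][190:330,300:440],(400,400)))
    P=pts(c,np.ones((480,640),bool)); d=P[:,:2]-CR[:2]; L=np.c_[d@X,d@Y,P[:,2]]
    w=L[(abs(L[:,0])<.03)&(abs(L[:,1])<.07)&(L[:,2]>.082)&(L[:,2]<.2)]
    print(n,len(w),np.percentile(w,[2,50,98],axis=0).round(4).tolist(),w[:,2].max())
    t=w[w[:,2]>.12]; print("top y,x",t.mean(0).round(4) if len(t) else None)
cv2.imwrite("pics/f.png",np.hstack(ims))
E
```

```text
True [ 0.55031017 -0.25878009  0.10189484] [-1.22633897  0.75866583  5.82223397]
[ 0.54975414 -0.25837231  0.19925209] [-0.22107199  0.14256806 -0.7009003 ]
16.4083
side 382 [[-0.0068, -0.0437, 0.0829], [-0.0046, 0.0165, 0.1057], [0.0034, 0.0583, 0.1298]] 0.13097897017014293
top y,x [-0.0018  0.0114  0.1258]
top 282 [[-0.0038, -0.0499, 0.0859], [-0.0001, 0.0057, 0.1193], [0.0061, 0.0541, 0.1322]] 0.13382282956982858
top y,x [0.0011 0.0006 0.1267]
```

View pics/f.png

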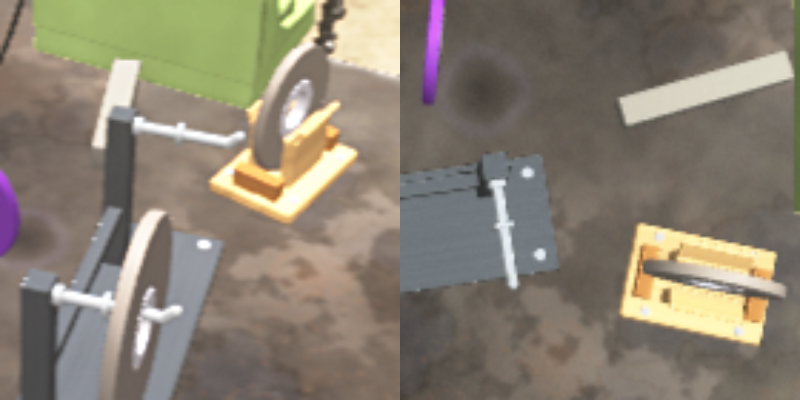

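The wheel stands on edge in the slot, at (290,105) in the side half and (715,278) in the top half of the picture. Its rim top reads about 130 mm, against 129 mm when fully down, and it is centred. The large wheel still hangs on its hook.

```bash
python3 -c "
from bench import *
print(close_job())"
```

```text
the job is handed in; nothing more can be done
None
```

The smaller wheel is fully down on edge in the cradle slot, lowered by hand until it seated, and the larger wheel still hangs on its hook; I handed the job in at about 16.5 s.

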